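# Unbolt and lever up the instrument hatch

## Robot

A 6-joint arm with a two-finger parallel gripper is mounted at the origin on the work surface. World frame = base frame: x ahead of the robot, y to its left, z up, the work surface at z = 0. Lengths are in mm, angles in rad, forces in N, time in s.
With the tool pointing down it reaches from about 300 to 775 mm from the base axis. Payload 14.6 kg.
Tool frame: the origin (TCP) lies between the finger pads; the fingertips stand 8 mm ahead of it and the grasp point (between the pads) lies 11 mm behind it; z points along the fingers, y is the direction in which the jaws open and shut (so a half turn about z gives the same grasp; the last joint's range is limited). The gripper opens to 94 mm and grips with 3 to 60 N. Pads are 16 mm wide; open, the fingers measure 119 mm over their backs; the gripper's body (75 mm by 177 mm) begins 78 mm behind the grasp point.
Start: joints at [1.223, 0.3, 1.521, -0, 1.321, -0.067], TCP at [152.416, 528.449, 213.446] pointing down, gripper open.
Joint ranges: [-3.03, 3.03], [-0.79, 2.21], [0.23, 2.52], [-1.04, 4.18], [0, 3.07], [-2.55, 2.55]. Speed limits (rad/s): [2.22, 2.22, 2.57, 3.14, 3.14, 3.14].

## Interface

Orientations are given as [roll, pitch, yaw] about the fixed x, y, z axes, in that order (R = Rz(yaw) Ry(pitch) Rx(roll)).
In Python, from cell import manip gives the robot as it stands. The module is installed in compiled form; this text tells all that it offers.
- The arm moves only by the tool send_rows, never from a script. Its argument "series" is a list that holds one entry, the list of rows, each a list of 5 numbers: the opening, from 0 (shut) to 1 (fully open), then the shift along the tool's x, y, z in mm, then the turn about the tool's z in degrees. In form: [[[gripper, dx, dy, dz, roll], ...]]. A call has 1 to 10 rows; each row is the pose to reach, as a shift and turn from the pose commanded when the call began, along the tool's axes at that moment; what a row does not reach only later rows make up. A row lasts 1/10 s, in which the tool goes at most 50 mm and 8.59 degrees, less where a joint would pass 70% of its speed; a pose out of reach is approached as far as the arm can. A call with a gripper value outside its range is refused whole. The fingers move at their own pace and stop on an object; "newtons" is the grip in N (left out, the last holds). Time passes only in rows, so rows that repeat a pose let the fingers close. It gives the time, the measured TCP pose, the force and the opening at its end, in the units of the state.
- manip.read_state(): the state, without advancing time (a new reading comes with each control period).
- manip.camera(name): name is "side" or "top" or "wrist"; returns a dict with "img" (420x560x3 uint8, red, green, blue), "vfov" (degrees; the focal length in pixels is half the picture's height over the tangent of half this angle, whatever the lens; pixels are square), "cx", "cy" (the principal point, pixels), "pose" (4x4, takes a point from camera to world coordinates); the wrist camera has in their place "T_tool_cam" (4x4, takes a point from camera to tool coordinates, whose origin is the TCP and whose axes are the flange's). Camera axes: x right, y down, z forward; pixel columns grow to the right and rows downward; lengths in mm; the calibration is good to about 2 mm. A picture is of the moment at which its call begins: read the wrist's pose just before it. There is no depth.
- manip.sign_off(): hands the job in, once; it reports no verdict.
Trained networks look in a picture, given as the dict that the camera call returned (one of the last four; its "shot" number tells which), for a name from the list of things; names that differ only in an ending like _2 or _b are one class to them, and where a whole thing is asked for, a point or a joint stands for the part that bears it (a point fixed in the world has none). Each returns a list of dicts, best first, with "conf" (0 to 1); they miss things now and then, are a little off and sometimes report something else, mostly with a low value. They report only what shows in the picture. A call takes as long as a camera call.
- manip.find_in(target, picture): "rect" ([left, top, width, height] in pixels, round what is visible of it).
- manip.silhouettes(target, picture): "pixels" (420x560 bool, what is visible of it) and "rect" ([left, top, width, height] in pixels, round what is visible of it).
The state is a dict: "clock": time; "joints": joint angles; "qd": joint speeds; "effort": joint torques, N m; "eef_pos": TCP position; "eef_rot": TCP orientation; "wrist_force": force on the tool from outside, world axes, zero at the start; "moment": the same for the moment, N m; "finger_gap": finger opening in mm.
Only numpy, scipy, OpenCV 4.12 (cv2) and the standard library are available. Lean on these libraries where they do the work, as an engineer would, in place of code of your own. Each camera call takes 0.05 s, during which the arm holds its last target. There are 200 camera calls.

## Task

The old instrument's heavy steel hatch has to be held open for a look at the chassis inside. With the fingertips, push the small bolt on the case's rim fully back, clear of the hatch; then press the wooden pad at the long end of the lever down onto its rubber stop so that the short end raises the hatch, and finish while still holding it down. Leave the lever in its yoke, do not touch the hatch itself, and leave the mug, jar and can where they stand.

Things in the scene. Friction and masses are not known exactly. Their poses are not given: they have to be found in the camera images.
- rig: Fixed apparatus: 12 mm plywood board on the bench with a brown steel case (93 mm high) on one end, a steel yoke in the middle, a rubber stop near the other end. Origin on the bench under the case, on the lever's centre line. +y runs from the lever's long end to the case; -x to the robot's side; z up. Yoke at y -190 mm, stop at y -425, case x -175 to 90, y -85 to 105 mm.
- yoke (a point): Fixed point of the rig: the seat of the lever's pin, 100 mm above the bench. Two steel cheeks (10 mm thick, 17 to 27 mm either side of the centre line, 44 mm long) with slots open at the top; they end 116 mm above the bench.
- lever: Loose steel bar 22 x 12 x 365 mm, 0.45 kg, its cross pin in the yoke's open slots. Origin mid-pin, axes parallel to the rig's at the start. It slopes 16 deg: short arm (90 mm, +y) low with its nose under the hatch's lip, long arm (275 mm, -y) up, kept so by the hatch's weight. 4 to 12 N down on the pad turns it 30 deg about the rig's x, onto the stop; let go, and it falls back.
- lever_pad (a point): Centre of the upper face of the wooden pad (46 mm wide, 75 mm long, 14 mm thick) at the lever's long end, 240 mm from the pin. About 171 mm above the bench at the start, 48 mm when down on the rubber stop; it moves on an arc about the pin and its slope turns from 16 deg one way to 14 deg the other.
- stop_top (a point): Centre of the top of the fixed rubber stop under the lever's wooden pad: 36 mm in diameter, its top 34 mm above the bench.
- flap (a joint): Angle of the hatch in rad: 0 = shut, grows as it opens, 0.225 with the lever down on its stop. The hatch is a bare steel plate 150 x 208 x 12 mm, about 3 kg, flat on the case, hinged along the case's +y side; its lip overhangs the case's wall on the lever's side by 33 mm.
- flap_edge (a point): Middle of the upper edge of the hatch's free lip; 106 mm above the bench when shut, about 45 mm higher when the lever is fully down.
- bolt (a joint): Travel of the bolt in m: 0 = shot, its tongue 15 mm over the hatch's robot-side edge and blocking it; grows as the bolt is pushed along the rig's -x, away from the hatch; stop at 0.032 (fully back). Friction about 2.5 N; it stays where it is left.
- bolt_knob (a point): Top of the bolt's upright round steel knob, 16 mm in diameter, 36 mm tall, its top 151 mm above the bench, on the robot-side rim of the case. It stands midway on the bolt bar (70 mm long in x, 18 mm wide, top 115 mm above the bench; its rails reach 112 mm). The hatch's edge is 20 mm from the knob's axis when the bolt is shot, its upper face 106 mm above the bench.
- mug: White mug, 76 mm wide plus handle, 90 mm high, origin under its centre; stands loose beside the lever; leave it alone.
- jar: Lidded glass jar, 60 mm wide, 85 mm high, origin under its centre; stands loose beside the lever; leave it alone.
- tin: Metal can, 56 mm wide, 70 mm high, origin under its centre; stands loose beside the lever; leave it alone.

How it is judged:
By the outcome, as a careful person would: the job done as asked, in the order asked, and still so for the second after the job is handed in, while the arm keeps its last pose, push and grip.
It also fails if it takes over 48 s, if anything falls off the work surface, if the arm or the gripper's body presses on something with over 40 N, if the wrist force passes 120 N, or if a joint passes its speed limit or range.

## Working session

There is one attempt and no reset: what is moved stays moved. The work goes in short steps, Python scripts to look and compute and a tool call to move; the robot and the scene stay as the last step left them, time stands still between calls to the robot, and variables do not carry over. Pictures are saved under pics/ and viewed, about 8 in all and at most 12, crops included, and the job is handed in when it is done.

Besides the shell and the picture viewer there is one more tool, called after ">>>" as name(argument=value, ...), one argument or row to a line, values as JSON. send_rows: Moves the arm, as the interface text tells. Its arguments: {"type":"object","properties":{"series":{"type":"array"},"newtons":{"type":"number"}},"required":["series"]}

```bash
mkdir -p pics; cat > h.py <<'E'
import numpy as np, cv2
from cell import manip
def K(p):
    h=p["img"].shape[0]; return h/2/np.tan(np.radians(p["vfov"])/2)
def ray(p,u,v):
    f=K(p); T=np.array(p["pose"]); d=T[:3,:3]@np.array([(u-p["cx"])/f,(v-p["cy"])/f,1.]); return T[:3,3],d
def at_z(p,u,v,z):
    o,d=ray(p,u,v); return o+d*(z-o[2])/d[2]
def proj(p,X):
    T=np.array(p["pose"]); c=T[:3,:3].T@(np.array(X)-T[:3,3]); f=K(p); return p["cx"]+f*c[0]/c[2], p["cy"]+f*c[1]/c[2]
def save(p,n): cv2.imwrite("pics/"+n,p["img"][:,:,::-1])
E
python3 - <<'E'
from h import *
s=manip.read_state(); print({k:np.round(v,3).tolist() for k,v in s.items()})
for c in ["top","side"]:
    p=manip.camera(c); save(p,c+"0.png"); print(c,p["vfov"],p["cx"],p["cy"],np.round(p["pose"],3).tolist())
    for n in ["bolt_knob","lever_pad","lever","flap","stop_top","mug","jar","tin","yoke","rig","bolt"]:
        try: print(n,[(np.round(d["rect"],1).tolist(),round(d["conf"],2)) for d in manip.find_in(n,p)[:2]])
        except Exception as e: print(n,e)
E
```

```text
{'clock': 0.0, 'joints': [1.223, 0.3, 1.522, -0.0, 1.321, -0.067], 'qd': [0.0, 0.003, 0.0, -0.001, 0.001, 0.002], 'effort': [0.0, -53.18, -35.274, 0.071, 0.024, -0.0], 'eef_pos': [152.326, 528.223, 212.895], 'eef_rot': [-3.14, -0.0, 2.861], 'wrist_force': [0.109, 0.739, -0.437], 'moment': [-0.03, -0.058, 0.032], 'finger_gap': 93.716}
top 42.9245811920069 287.2864186637861 205.92229001945384 [[-0.011, -0.984, 0.178, 394.963], [-1.0, 0.011, 0.002, 71.504], [-0.003, -0.178, -0.984, 1217.546], [0.0, 0.0, 0.0, 1.0]]
bolt_knob [([197.2, 261.5, 8.1, 37.0], 0.52)]
lever_pad [([243.6, 218.7, 166.1, 34.8], 0.78)]
lever [([246.3, 220.3, 168.5, 33.3], 0.81)]
flap [([143.3, 197.3, 104.9, 73.1], 0.78)]
stop_top [([135.7, 192.4, 281.1, 128.9], 0.86)]
mug [([242.4, 271.4, 51.6, 37.8], 0.72)]
jar [([321.4, 176.0, 26.5, 35.3], 0.96)]
tin [([279.3, 161.2, 27.1, 31.0], 0.59)]
yoke [([132.4, 192.2, 280.9, 129.8], 0.56)]
rig [([133.5, 191.8, 286.6, 129.5], 0.86), ([320.4, 175.4, 26.0, 33.8], 0.26)]
bolt [([198.4, 263.0, 10.7, 35.3], 0.73)]
side 47.85314415098814 272.8601782395181 209.3161486349116 [[-0.8, -0.445, 0.403, 200.151], [-0.6, 0.603, -0.526, 590.063], [-0.009, -0.662, -0.749, 815.942], [0.0, 0.0, 0.0, 1.0]]
bolt_knob [([264.3, 284.2, 43.9, 32.1], 0.97), ([155.6, 227.1, 144.0, 122.6], 0.28)]
lever_pad [([270.7, 122.1, 106.7, 128.0], 0.9)]
lever [([267.2, 121.3, 109.4, 129.8], 0.86), ([161.5, 229.5, 139.8, 120.1], 0.26)]
flap [([158.6, 226.8, 140.7, 122.9], 0.73), ([315.6, 242.2, 41.1, 57.7], 0.67)]
stop_top [([146.7, 160.5, 244.2, 259.5], 0.57)]
mug [([316.4, 240.5, 37.7, 57.9], 0.93)]
jar [([271.1, 165.3, 25.0, 44.0], 0.75), ([270.4, 121.4, 106.7, 128.6], 0.16)]
tin [([236.3, 188.5, 20.8, 37.5], 0.81)]
yoke [([149.7, 161.7, 239.8, 258.3], 0.85)]
rig [([150.0, 160.8, 237.5, 259.0], 0.85)]
bolt [([265.1, 286.9, 37.2, 27.6], 0.63), ([150.7, 161.3, 239.9, 258.7], 0.62)]
```

```bash
python3 - <<'E'
import cv2
a=cv2.imread("pics/top0.png")[150:340,120:440]; b=cv2.imread("pics/side0.png")[100:420,130:410]
cv2.imwrite("pics/t1.png",cv2.resize(a,None,fx=2.5,fy=2.5,interpolation=cv2.INTER_CUBIC)); cv2.imwrite("pics/s1.png",cv2.resize(b,None,fx=1.85,fy=1.85,interpolation=cv2.INTER_CUBIC))
E
```

```text
(no output)
```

View pics/t1.png

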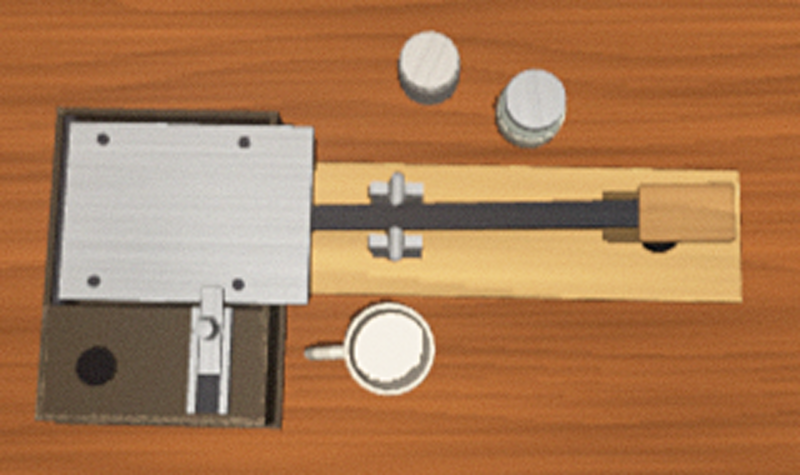

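View pics/s1.png

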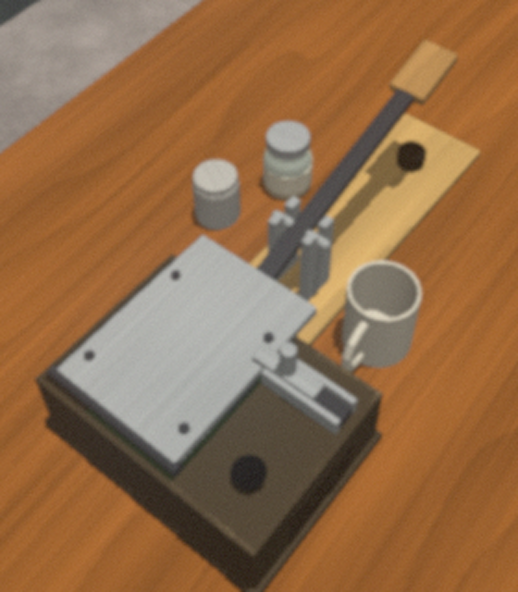

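The top view shows the knob at about (203, 280), the pad centre at (395, 235) and the pin at (278, 236). The side view shows the knob top at (285, 289), the pad at (359, 138) and the stop at (352, 184). Next I triangulate these points.

```bash
python3 - <<'E'
from h import *
t=manip.camera("top"); s=manip.camera("side")
def tri(a,b):
    (o1,d1),(o2,d2)=ray(t,*a),ray(s,*b); m=np.stack([d1,-d2],1); k=np.linalg.lstsq(m,o2-o1,rcond=None)[0]
    P,Q=o1+k[0]*d1,o2+k[1]*d2; return np.round((P+Q)/2,1),round(np.linalg.norm(P-Q),1)
print("knob tri",tri((202.8,280.2),(285.1,288.5)),"z151 top",at_z(t,202.8,280.2,151).round(1),"side",at_z(s,285.1,288.5,151).round(1))
print("pad tri",tri((394.8,234.8),(359.2,137.8)),at_z(t,394.8,234.8,171).round(1),at_z(s,359.2,137.8,171).round(1))
print("pin", at_z(t,278.4,236.2,106).round(1))
print("stop side",at_z(s,352.2,183.8,34).round(1))
# hatch corners at z106
c=[(64,300),(307,303),(313,127),(70,122)]
print("hatch",[at_z(t,120+u/2.5,150+v/2.5,106).round(1).tolist() for u,v in c])
print("cheek tops z116 x-side",[at_z(t,120+u/2.5,150+v/2.5,116).round(1).tolist() for u,v in [(396,188),(396,243)]])
print("mug,jar,tin",[at_z(t,120+u/2.5,150+v/2.5,z).round(1).tolist() for u,v,z in [(389,346,90),(536,98,85),(430,60,70)]])
print("board end corners",[at_z(t,120+u/2.5,150+v/2.5,12).round(1).tolist() for u,v in [(741,301),(739,172)]])
E
```

```text
knob tri (array([441.2, 244. , 140.2]), np.float64(0.9)) z151 top [440.3 242.1 151. ] side [437.8 249.7 151. ]
pad tri (array([ 525.4, -139.9,  161.8]), np.float64(0.4)) [ 524.  -138.1  171. ] [ 521.  -129.6  171. ]
pin [531.8  92.5 106. ]
stop side [ 519.9 -130.3   34. ]
hatch [[464.5, 368.2, 106.0], [459.8, 166.7, 106.0], [608.1, 162.3, 106.0], [614.7, 368.6, 106.0]]
cheek tops z116 x-side [[553.6, 92.1, 116.0], [507.7, 92.5, 116.0]]
mug,jar,tin [[424.3, 99.5, 90.0], [635.5, -29.2, 85.0], [674.0, 62.1, 70.0]]
board end corners [[462.8, -214.6, 12.0], [579.8, -219.1, 12.0]]
```

>>> send_rows(
  series=[
    [[0,-50,-24,0,-3],[0,-95,-45,0,-7],[0,-140,-67,0,-11],[0,-185,-88,0,-14],[0,-230,-110,0,-14],[0,-275,-131,0,-14],[0,-320,-153,0,-14],[0,-360,-172,0,-14],[0,-388,-186,0,-14],[0,-388,-186,0,-14]],
  ],
  newtons=20,
)

```text
clock: 2.3
eef_pos: [475.8, 239.6, 213.2]
eef_rot: [-3.141, 0.0, 3.101]
wrist_force: [0.2, 0.9, 0.4]
finger_gap: 17.2
```

>>> send_rows(
  series=[
    [[0,0,2,25,0],[0,0,2,50,0],[0,0,2,73,0],[0,0,2,73,0],[0,0,2,73,0]],
  ],
)

```text
clock: 2.8
eef_pos: [473.6, 244.7, 141.1]
eef_rot: [3.141, 0.0, 3.106]
wrist_force: [0.6, 0.9, 0.6]
finger_gap: 0.4
```

```bash
python3 - <<'E'
from h import *
s=manip.read_state(); print(s["eef_pos"],s["wrist_force"],s["finger_gap"])
p=manip.camera("side"); q=manip.camera("wrist")
c=cv2.resize(p["img"][210:330,200:360],None,fx=2.5,fy=2.5); w=cv2.resize(q["img"],(400,300))
cv2.imwrite("pics/a2.png",np.hstack([c,w])[:,:,::-1])
E
```

```text
[473.61506181 244.68787393 141.14962562] [0.59289423 0.86635779 0.5542233 ] 0.3591382912514499
```

View pics/a2.png

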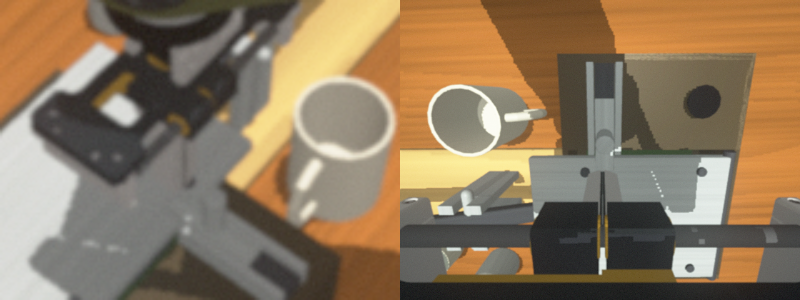

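The wrist view shows the knob straight ahead of the closed fingertips, with both at about column 603. I'll lower slightly and push.

>>> send_rows(
  series=[
    [[0,0,0,8,0],[0,5,0,8,0],[0,10,0,8,0],[0,15,0,8,0],[0,20,0,8,0],[0,25,0,8,0],[0,30,0,8,0],[0,35,0,8,0],[0,40,0,8,0],[0,43,0,8,0]],
  ],
)

```text
clock: 3.9
eef_pos: [430.4, 245.8, 132.6]
eef_rot: [3.142, 0.0, 3.105]
wrist_force: [3.8, -1.2, 1.1]
finger_gap: 0.5
```

>>> send_rows(
  series=[
    [[0,2,0,0,0],[0,4,0,0,0],[0,5,0,0,0],[0,5,0,0,0]],
  ],
)

```text
clock: 4.3
eef_pos: [426.6, 246.0, 132.7]
eef_rot: [3.141, 0.002, 3.105]
wrist_force: [8.7, -1.9, -1.9]
finger_gap: 0.8
```

>>> send_rows(
  series=[
    [[0,1,0,0,0],[0,2,0,0,0],[0,2,0,0,0],[0,2,0,0,0]],
  ],
)

```text
clock: 4.7
eef_pos: [426.1, 246.0, 132.9]
eef_rot: [3.141, 0.006, 3.105]
wrist_force: [20.9, -1.7, -5.0]
finger_gap: 0.9
```

The force climbs to 21 N with no further travel, so the bolt is against its stop. I'll back off, rise and check.

>>> send_rows(
  series=[
    [[0,-5,0,0,0],[0,-12,0,0,0],[0,-12,0,-40,0],[0,-12,0,-80,0],[0,-12,-40,-100,0],[0,-12,-90,-100,0],[0,-12,-140,-100,0],[0,-12,-140,-100,0]],
  ],
)

```text
clock: 5.5
eef_pos: [430.4, 101.7, 232.5]
eef_rot: [-3.141, -0.0, 3.1]
wrist_force: [-0.7, 0.5, 0.1]
finger_gap: 0.4
```

```bash
python3 - <<'E'
from h import *
s=manip.read_state(); print(s["eef_pos"],s["wrist_force"])
p=manip.camera("side"); t=manip.camera("top")
for n,q in (("s",p),("t",t)): print(n,[(d["rect"],d["conf"]) for d in manip.find_in("bolt_knob",q)[:1]])
c=cv2.resize(p["img"][220:370,160:360],(400,300),interpolation=cv2.INTER_CUBIC); w=cv2.resize(t["img"][190:325,130:310],(400,300),interpolation=cv2.INTER_CUBIC)
cv2.imwrite("pics/a3.png",np.hstack([c,w])[:,:,::-1])
E
```

```text
[430.44574278 101.6839526  232.5472452 ] [-0.68054294  0.487855    0.13039045]
s [([279.4, 295.3, 40.3, 30.6], 0.56)]
t []
```

View pics/a3.png

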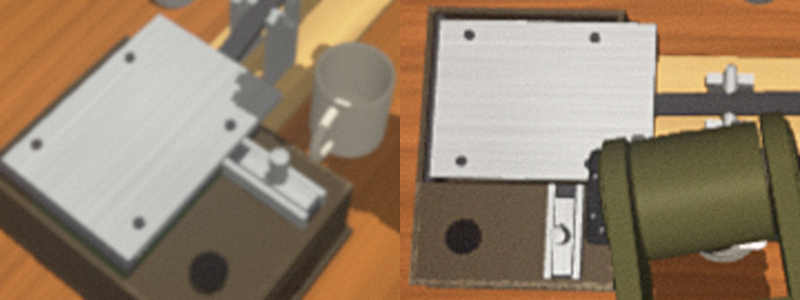

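The bolt is fully back. Its tongue no longer overlaps the hatch, and the end of the bar sits at the end of its rails. Next I go above the pad.

>>> send_rows(
  series=[
    [[0,-18,-42,0,0],[0,-37,-84,0,0],[0,-55,-126,0,0],[0,-74,-168,0,0],[0,-92,-210,0,0],[0,-103,-234,0,0],[0,-103,-234,0,0],[0,-103,-234,0,0],[0,-103,-234,0,0],[0,-103,-234,0,0]],
  ],
)

```text
clock: 6.7
eef_pos: [525.1, -130.6, 232.6]
eef_rot: [-3.142, 0.0, 3.107]
wrist_force: [0.5, -0.5, -0.6]
finger_gap: 0.2
```

```bash
python3 - <<'E'
from h import *
s=manip.read_state(); print(s["eef_pos"],s["eef_rot"],s["wrist_force"])
p=manip.camera("side"); q=manip.camera("wrist")
c=cv2.resize(p["img"][60:210,260:460],(400,300),interpolation=cv2.INTER_CUBIC); w=cv2.resize(q["img"],(400,300))
cv2.imwrite("pics/a4.png",np.hstack([c,w])[:,:,::-1])
E
```

```text
[ 525.11770561 -130.59051532  232.6393281 ] [-3.14157671e+00  2.21367920e-04  3.10698217e+00] [ 0.47687943 -0.47462147 -0.59231248]
```

View pics/a4.png

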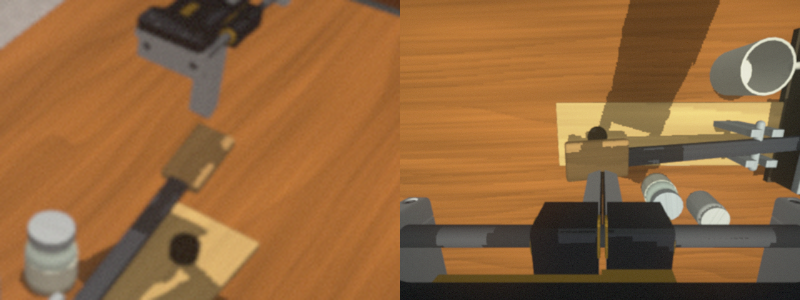

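>>> send_rows(
  series=[
    [[0,2,-4,25,0],[0,2,-4,40,0],[0,2,-4,48,0],[0,2,-5,55,0],[0,2,-7,63,0],[0,2,-8,71,0],[0,2,-10,79,0],[0,2,-11,87,0],[0,2,-12,95,0],[0,2,-12,95,0]],
  ],
)

```text
clock: 7.8
eef_pos: [522.4, -144.0, 136.4]
eef_rot: [3.141, -0.001, 3.105]
wrist_force: [0.1, -2.3, 4.4]
finger_gap: 0.7
```

>>> send_rows(
  series=[
    [[0,0,-1,9,0],[0,0,-2,18,0],[0,0,-2,27,0],[0,0,-2,36,0],[0,0,-2,45,0],[0,0,-1,53,0],[0,0,0,61,0],[0,0,1,67,0],[0,0,2,72,0],[0,0,2,72,0]],
  ],
)

```text
clock: 8.8
eef_pos: [522.5, -141.7, 64.8]
eef_rot: [3.141, -0.001, 3.105]
wrist_force: [0.9, -1.6, 2.7]
finger_gap: 0.4
```

>>> send_rows(
  series=[
    [[0,0,1,3,0],[0,0,1,5,0],[0,0,1,7,0],[0,0,1,8,0],[0,0,1,8,0],[0,0,1,8,0]],
  ],
)

```text
clock: 9.4
eef_pos: [523.3, -140.9, 59.9]
eef_rot: [-3.141, 0.002, 3.105]
wrist_force: [-10.9, 1.7, 32.1]
finger_gap: 0.8
```

The pad is on the stop. I'll ease the preload a little and look.

>>> send_rows(
  series=[
    [[0,0,0,-1,0],[0,0,0,-1,0],[0,0,0,-1,0],[0,0,0,-1,0]],
  ],
)

```text
clock: 9.8
eef_pos: [523.2, -140.9, 60.1]
eef_rot: [-3.141, 0.001, 3.105]
wrist_force: [-6.4, 0.6, 22.0]
finger_gap: 0.6
```

```bash
python3 - <<'E'
from h import *
s=manip.read_state(); print(s["eef_pos"],s["wrist_force"],s["moment"])
p=manip.camera("side"); t=manip.camera("top")
# predicted shut/open lip middle; hatch extents
for z in (106,151): print("lip mid",z,np.round(proj(p,[534,165,z]),1))
c=cv2.resize(p["img"][100:400,140:420],(420,450),interpolation=cv2.INTER_CUBIC); w=cv2.resize(t["img"][150:330,130:430],(380,228)); w=np.vstack([w,np.zeros((222,380,3),np.uint8)])
cv2.imwrite("pics/a5.png",np.hstack([c,w])[:,:,::-1])
E
```

```text
[ 523.19429996 -140.89025727   60.13468487] [-6.43206067  0.57833712 22.02124336] [0.03691667 1.36632866 0.05853338]
lip mid 106 [269.8 244. ]
lip mid 151 [269.4 228.9]
```

View pics/a5.png

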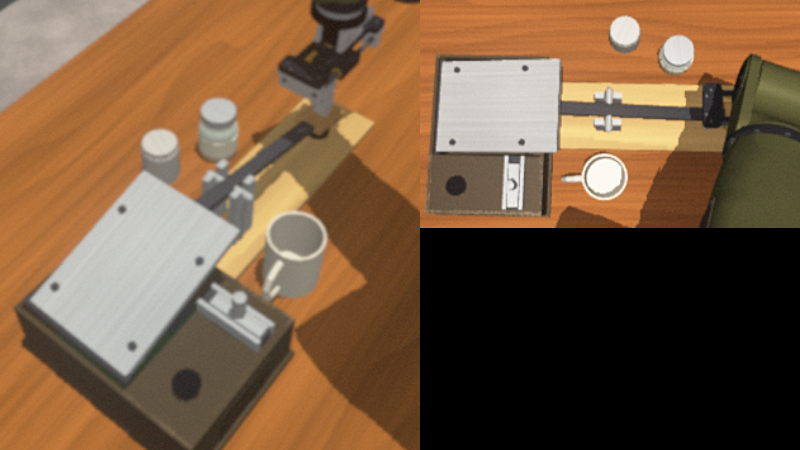

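The hatch is raised, the pad is on the stop under about 22 N, the pin is in the yoke, and the mug, jar and can are undisturbed. Handing in.

```bash
python3 -c "
from cell import manip
print(manip.sign_off())"
```

```text
the job is handed in; nothing more can be done
None
```

The bolt is fully back, the lever pad is held down on its rubber stop, and the hatch is up. I handed the job in at about 10 s on the clock with the arm still pressing.

- **Bolt:** I pushed the knob back about 31–32 mm with the closed fingertips. The force then rose to 21 N with no more travel. The pictures show the tongue clear of the hatch.
- **Lever:** I pressed the pad down along its arc at about 3–4 N. At the stop the force jumped to 32 N, so I eased it to 22 N. The fingertips ended 52 mm above the bench, against about 51 mm expected with the pad down.
- **Last pictures:** The hatch is raised, the lever's pin is still in the yoke, and the mug, jar and can look unmoved.
- **What disagreed:** The two cameras differed by up to 8 mm on the knob and pad positions. I used the lever's known geometry and the contact forces instead. There was also a 6 N sideways force at the fingertips while pressing. I did not measure the hatch angle directly.

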